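Close and lock the filler cap of a cacao bulk bin

ROBOT

A 6-joint arm with a two-finger parallel gripper is mounted at the origin on the work surface. World frame = base frame: x ahead of the robot, y to its left, z up, the work surface at z = 0. Lengths are in m, angles in degrees, forces in N, time in s.
With the tool pointing down it reaches from about 0.4 to 0.825 m from the base axis. Payload 7 kg.
Tool frame: the origin (TCP) lies midway between the tips of the shut fingers; the grasp point (between the pads) lies 19 mm behind it; z points along the fingers, y is the line along which they close (so a half turn about z gives the same grasp; the last joint's range is limited). The gripper opens to 88 mm and grips with 3 to 60 N. Pads are 19 mm wide; open, the fingers measure 130 mm over their backs; the gripper's body (78 mm by 193 mm) begins 47 mm behind the grasp point.
Start: joints at [-50.701, 20.546, 0.682, 0, -70.136, -16.507], TCP at [0.261, -0.622, 0.227] pointing down, gripper open.
Joint ranges: [-176.03, 176.03], [-82.01, 121.73], [-58.28, 71.71], [-173.87, 95.51], [-174.79, -0.11], [-173.66, 173.66]. Speed limits (degrees/s): [136.94, 136.94, 172.46, 180, 180, 180].

INTERFACE

Orientations are given as [roll, pitch, yaw] about the fixed x, y, z axes, in that order (R = Rz(yaw) Ry(pitch) Rx(roll)).
In Python, from plant import ctrl gives the robot as it stands. The module is installed in compiled form; this text tells all that it offers.
- The arm moves only by the tool send_rows, never from a script. Its argument "plan" is a list that holds one entry, the list of rows, each a list of 6 numbers: the shift along the tool's x, y, z in shares of 0.4 m (1.0 is 0.4 m), then the turn, a rotation vector about the tool's x, y, z in normalised numbers (1 is 120 degrees). A call has 1 to 8 rows; each row is the pose to reach, as a shift and turn from the pose commanded when the call began, along the tool's axes at that moment; what a row does not reach only later rows make up. A row lasts 1/12 s, in which the tool goes at most 41.7 mm and 7.16 degrees, less where a joint would pass 70% of its speed; a pose out of reach is approached as far as the arm can. A call with a gripper value outside its range is refused whole. "fingers" is the opening, from 0 (shut) to 1 (fully open), set as the call begins (left out, the last holds). The fingers move at their own pace and stop on an object; the grip force is fixed at half the most. Time passes only in rows, so rows that repeat a pose let the fingers close. It gives the time, the measured TCP pose, the force, the opening and the grip force at its end, in the units of the state.
- ctrl.get_obs(): the state, without advancing time (a new reading comes with each control period).
- ctrl.snapshot(name): name is "scene" or "top" or "wrist"; returns a dict with "img" (480x640x3 uint8, red, green, blue), "K" (3x3 intrinsics, pixels), "k1" (the pictures are not rectified: a ray, as slopes to the right and down, at radius r is drawn at 1 + k1 r^2 times it, then the intrinsics apply), "pose" (4x4, takes a point from camera to world coordinates). Camera axes: x right, y down, z forward; pixel columns grow to the right and rows downward; lengths in m; the calibration is good to about 2 mm. A picture is of the moment at which its call begins. There is no depth.
- ctrl.close_job(): hands the job in; it is judged then, once.
The state is a dict: "clock": time; "joint_pos": joint angles; "qvel": joint speeds; "tau": joint torques, N m; "tool_pos": TCP position; "orientation": TCP orientation; "force": force on the tool from outside, world axes, zero at the start; "moment": the same for the moment, N m; "opening": finger opening in m; "gripper_force": force on a finger pad.
Only numpy, scipy, OpenCV 4.12 (cv2) and the standard library are available. Lean on these libraries where they do the work, as an engineer would, in place of code of your own. Each camera call takes 0.05 s, during which the arm holds its last target. There are 200 camera calls.

TASK

The filler cap of the blue bulk bin is sitting loose on top of its thread: without lifting it off, turn its orange bar backwards (counter-clockwise) until the cap clicks down into the thread start, then turn it forward (clockwise) until it is fully home. Then swing the hasp over the bar and down flat over its staple, and after that push the red locking pin all the way in through the staple. Leave the bars, jar and other things around where they are.

Things in the scene. Friction and masses are not known exactly. Their poses are not given: they have to be found in the camera images.
- bin: Blue bulk bin, fixed to the table: 200 mm (own x) x 260 mm (own y) x 85 mm high. Origin at the centre of its underside, z up. On its flat top stand the filler neck (centred on the bin's vertical axis), two hinge ears of the hasp at y = +62 mm (x = +-24 mm, 44 mm tall), the staple and the pin's guide block.
- neck (a point): Point on the neck's axis at the level of the bin's top, 85 mm above the table; axes as the bin's. Steel neck of outer diameter 66 mm, 26 mm high, with a right-hand three-start thread inside: a cap in it screws down 2.5 mm per rad clockwise, with little friction.
- cap: Loose filler cap, 100 to 160 g: white spigot with three lugs inside the neck, black flange (diameter 72 mm, top 26 mm above the origin), orange bar grip on it. Origin on the axis at the spigot's underside, z up. Its yaw against the bin (counter-clockwise positive) starts at 0.2 to 0.75, lugs on top of the thread, origin 18 mm above the bin's top; clockwise from there it only meets a stop.
- cap_bar (a point): Centre of the top of the orange bar, 50 mm above the cap's origin; axes as the cap's. Bar 14 mm thick (cap's x), 48 mm long (cap's y), 24 mm tall. Caged with 1 to 3 mm of play between the fingers it can be turned (the bar lags by up to 0.16 rad) and the cap still drops by its own weight; a firmly gripped cap must be let down by the arm.
- cap_end (a point): End of the bar's top, 24 mm from cap_bar along the cap's y. Backed to a yaw of 1.1 to 1.25 the lugs run off the thread and the cap can drop (click), its origin to 9 mm above the bin's top; a stop bars backing past about 1.6. Turned clockwise from there it ends at a stop at yaw 0, home: bar along the bin's y, origin about 6 mm above the bin's top.
- hasp (a joint): Angle of the hasp (rad): 0 = closed, level over the neck, pointing to the bin's -y; grows as it swings up and over to the bin's +y. Starts laid back at 2.1 to 2.6. Stiff hinge (0.14 N m): stays where it is left. Aluminium frame 38 mm wide, 5 mm thick; its 26 mm wide window drops round the bar, the slot at its end over the staple. It closes fully only when the cap is home.
- hasp_hinge (a point): Centre of the hasp's hinge axis, which runs along the bin's x: 62 mm from the neck's axis towards the bin's +y, 36.5 mm above the bin's top.
- hasp_handle (a point): Centre of the hasp's yellow round handle: diameter 14 mm, 30 mm long along the bin's x, 138 mm from the hinge axis. Pinched from above by its two end faces it turns in the pinch as the hasp swings. Closed, it lies 76 mm from the neck's axis towards the bin's -y, 36.5 mm above the bin's top.
- staple (a point): Top of the wire staple loop: on the bin's top at x = 0, y = -47 mm, 54 mm tall. The pin's dark guide block stands beside it: x 22 to 48 mm, y -57 to -37 mm, 52 mm tall.
- pin (a joint): Travel of the locking pin (m): 0 = drawn out, 0.028 = fully in, against its stop; starts at 0 to 0.004. Grows as the pin is pushed towards the bin's -x, through the staple loop above the closed hasp. About 2 N of friction; stays where it is left.
- pin_tab (a point): Centre of the pin's red round tab: diameter 20 mm, 12 mm thick along the bin's x, 46 mm above the bin's top, at the bin's y = -47 mm, x = 82 mm minus the travel. It can be pinched across the bin's y from above.
- sample_bar: Bystander: small green-wrapped chocolate bar 32 x 90 x 10 mm lying on the bin's top near its robot-side edge; origin at its underside. Leave it in place.
- bar_stack: Bystander: bundle of four green-wrapped bars 75 x 150 x 40 mm; origin at its underside. Leave it in place.
- tape_roll: Bystander: yellow roll of tape lying flat, outer diameter 96, height 45 mm; origin at its underside. Leave it in place.
- nib_jar: Bystander: amber glass jar with metal cap, diameter 80, height 110 mm; origin at its underside. Leave it in place.
- bowl: Bystander: metal bowl, rim diameter 130, height 50 mm; origin at its underside. Leave it in place.
- spatula: Bystander: spatula 260 mm long lying flat; origin at its underside. Leave it in place.
- bar_tray: Bystander: open cardboard tray 110 x 190 x 55 mm holding green bars; origin at its underside. Leave it in place.
Things that resemble listed ones, but are neither listed nor needed, are in the scene too. Of the things like the cap, leave any that is green or turquoise; of the rest the larger one is meant.

How it is judged:
By the outcome, as a careful person would: the job done as asked, in the order asked, and still so for the second after the job is handed in, with the robot touching nothing.
It also fails if it takes over 67 s, if anything falls off the work surface, if the arm or the gripper's body presses on something with over 40 N, if the wrist force passes 120 N, or if a joint passes its speed limit or range.

## Working session

There is one attempt and no reset: what is moved stays moved. The work goes in short steps, Python scripts to look and compute and a tool call to move; the robot and the scene stay as the last step left them, time stands still between calls to the robot, and variables do not carry over. Pictures are saved under pics/ and viewed, at most 13 in all, crops included, and the job is handed in when it is done.

Besides the shell and the picture viewer there is one more tool, called after "Emit:" by a JSON object that holds its "api" and its "payload". send_rows: Moves the arm, as the interface text tells. Its arguments: {"type":"object","properties":{"plan":{"type":"array","items":{"type":"array","items":{"type":"array","items":{"type":"number"}}}},"fingers":{"type":"number"}},"required":["plan"]}

```bash
mkdir -p pics; python3 - <<'E'
from plant import ctrl
import cv2,json
print(ctrl.get_obs())
for n in("scene","top"):
    s=ctrl.snapshot(n); cv2.imwrite(f"pics/{n}0.png",s["img"][:,:,::-1]); print(n,s["K"],s["k1"],s["pose"])
E
```

```text
{'clock': 0.0, 'joint_pos': array([-5.07016024e+01,  2.05903565e+01,  6.32479791e-01, -2.22365791e-02,
       -7.01346235e+01, -1.65059198e+01]), 'qvel': array([-0.0454783 ,  0.00814231,  0.04181166, -0.01860114,  0.00235858,
        0.04200568]), 'tau': array([ 1.50246509e-03, -5.82718742e+01,  2.93056619e+01,  6.99717075e+00,
        6.89963999e-03, -1.65563106e-04]), 'tool_pos': array([ 0.26127133, -0.62184124,  0.22561837]), 'orientation': array([ 1.79905372e+02, -6.24122326e-03, -1.57215090e+02]), 'force': array([-0.50328955, -0.48794062,  0.90087704]), 'moment': array([-0.0082488 ,  0.01820093, -0.02150746]), 'gripper_force': 0.0, 'opening': 0.0876091323175802}
scene [[468.07478861   0.         321.65800259]
 [  0.         468.07478861 233.140193  ]
 [  0.           0.           1.        ]] -0.06968931992943851 [[ 0.56122216  0.62101621 -0.54714583  1.2583562 ]
 [ 0.82765496 -0.41780463  0.3747353  -0.54940802]
 [ 0.00411663 -0.66315772 -0.74846837  1.03018546]
 [ 0.          0.          0.          1.        ]]
top [[438.5392853    0.         319.05607598]
 [  0.         438.5392853  238.84271086]
 [  0.           0.           1.        ]] -0.022139794987143958 [[ 2.45784292e-03 -9.76699464e-01  2.14597567e-01  3.28988632e-01]
 [-9.99996805e-01 -2.52746763e-03 -5.00528221e-05 -7.97475201e-02]
 [ 5.91274968e-04 -2.14596758e-01 -9.76702555e-01  1.19320449e+00]
 [ 0.00000000e+00  0.00000000e+00  0.00000000e+00  1.00000000e+00]]
```

View pics/top0.png

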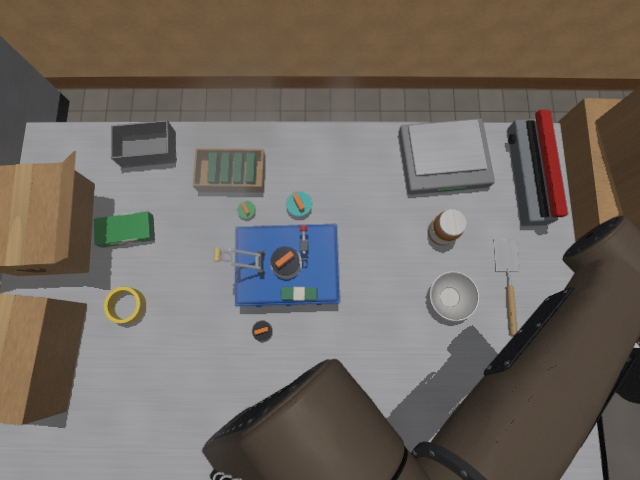

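View pics/scene0.png

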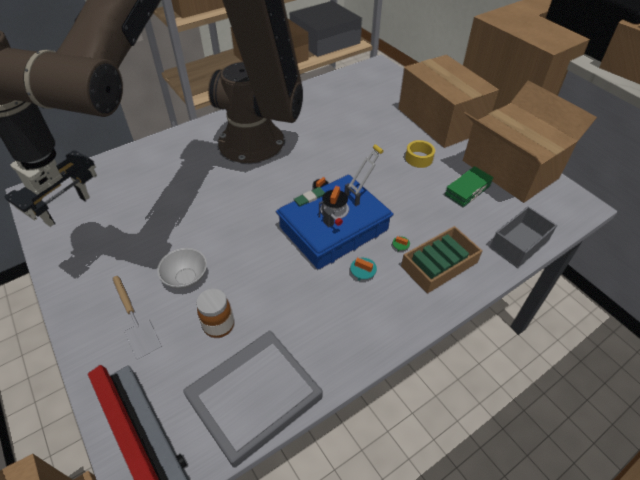

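The top view shows the bin at about (288,265), with the loose cap and orange bar at (285,262). The hasp lies back to the left with its yellow handle at (218,254), and the red pin tab is at (304,229). The scene view agrees: tab near (338,221), handle near (378,150).

```bash
cat > h.py <<'E'
import numpy as np, cv2
from plant import ctrl
from scipy.spatial.transform import Rotation as R
def rays(s,px):
    px=np.array(px,float).reshape(-1,2);K=s["K"]
    d=np.c_[(px[:,0]-K[0,2])/K[0,0],(px[:,1]-K[1,2])/K[1,1]]
    u=d.copy()
    for _ in range(8): u=d/(1+s["k1"]*(u**2).sum(1,keepdims=True))
    return s["pose"][:3,3],np.c_[u,np.ones(len(u))]@s["pose"][:3,:3].T
def onz(s,px,z):
    o,d=rays(s,px); return o+d*((z-o[2])/d[:,2:])
def tri(s1,p1,s2,p2):
    o1,d1=rays(s1,p1);o2,d2=rays(s2,p2);d1=d1[0];d2=d2[0]
    t=np.linalg.lstsq(np.c_[d1,-d2],o2-o1,rcond=None)[0]
    a=o1+d1*t[0];b=o2+d2*t[1];return (a+b)/2,np.linalg.norm(a-b)
def mask(s,h0,h1,smin=120,vmin=60,box=None):
    v=cv2.cvtColor(s["img"],cv2.COLOR_RGB2HSV)
    m=cv2.inRange(v,(h0,smin,vmin),(h1,255,255))
    if box:
        k=np.zeros_like(m);x0,y0,x1,y1=box;k[y0:y1,x0:x1]=255;m&=k
    return m
def big(m,n=1):
    c=sorted(cv2.findContours(m,cv2.RETR_EXTERNAL,cv2.CHAIN_APPROX_NONE)[0],key=cv2.contourArea)[::-1][:n]
    return c
def cen(m):
    y,x=np.nonzero(m);return np.array([x.mean(),y.mean()]),len(x)
E
python3 - <<'E'
from h import *
t=ctrl.snapshot("top");s=ctrl.snapshot("scene")
b=mask(t,100,130,120,60,(220,215,350,315));c=big(b)[0]
r=cv2.minAreaRect(c);print(r);
hull=cv2.approxPolyDP(cv2.convexHull(c),4,True)[:,0];print(hull.tolist())
print(onz(t,hull,.085).round(3).tolist())
bs=mask(s,100,130,120,60,(260,165,400,270));hs=cv2.approxPolyDP(cv2.convexHull(big(bs)[0]),4,True)[:,0]
print(hs.tolist(),onz(s,hs,.085).round(3).tolist())
for n,h,bt,bsn,z in(("orange",(5,17),(270,245,300,275),(325,180,350,215),.153),("yellow",(20,35),(205,240,230,270),(368,140,388,156),.2),("red",(-1,4),(294,220,312,238),(328,212,348,230),.131)):
    mt=mask(t,max(h[0],0),h[1],130,90,bt);ms=mask(s,max(h[0],0),h[1],130,90,bsn)
    ct,nt=cen(mt);cs,ns=cen(ms);print(n,ct,nt,cs,ns,tri(t,ct,s,cs),onz(t,ct,z)[0])
    if n=="orange":
        r=cv2.minAreaRect(big(mt)[0]);print(r);p=onz(t,cv2.boxPoints(r),.153);print(p.round(3).tolist())
i=t["img"][205:325,195:350];j=s["img"][130:270,265:405]
cv2.imwrite("pics/z.png",np.hstack([cv2.resize(i[:,:,::-1],(400,310),interpolation=2),cv2.resize(j[:,:,::-1],(310,310),interpolation=2)]))
E
```

```text
((285.8279113769531, 265.2515563964844), (79.69488525390625, 104.14076232910156), 88.12212371826172)
[[335, 225], [338, 302], [235, 304], [245, 227]]
[[0.61, -0.121, 0.085], [0.41, -0.128, 0.085], [0.405, 0.131, 0.085], [0.604, 0.113, 0.085]]
[[363, 187], [392, 213], [387, 228], [317, 268], [281, 228], [276, 211], [294, 201]] [[0.485, 0.128, 0.085], [0.615, 0.13, 0.085], [0.651, 0.082, 0.085], [0.658, -0.152, 0.085], [0.49, -0.158, 0.085], [0.427, -0.136, 0.085], [0.421, -0.073, 0.085]]
orange [283.49579832 259.14285714] 119 [334.47311828 194.44086022] 93 (array([0.50939435, 0.00615389, 0.13923738]), np.float64(0.0012527385787923426)) [0.50734262 0.00557884 0.153     ]
((284.0, 259.0000305175781), (6.40000057220459, 19.600000381469727), 53.13010025024414)
[[0.5, 0.028, 0.153], [0.528, -0.01, 0.153], [0.516, -0.019, 0.153], [0.487, 0.018, 0.153]]
 ** On entry to DLASCL parameter number  4 had an illegal value
 ** On entry to DLASCL parameter number  4 had an illegal value
 ** On entry to DLASCL parameter number  4 had an illegal value
 ** On entry to DLASCL parameter number  4 had an illegal value
 ** On entry to DLASCL parameter number  5 had an illegal value
 ** On entry to DLASCL parameter number  4 had an illegal valueh.py:26: RuntimeWarning: Mean of empty slice.
  y,x=np.nonzero(m);return np.array([x.mean(),y.mean()]),len(x)
  ret = ret.dtype.type(ret / rcount)
Traceback (most recent call last):
  File "h.py", line 14, in tri
    t=np.linalg.lstsq(np.c_[d1,-d2],o2-o1,rcond=None)[0]
      ~~~~~~~~~~~~~~~^^^^^^^^^^^^^^^^^^^^^^^^^^^^^^^^
numpy.linalg.LinAlgError: SVD did not converge in Linear Least Squares
```

```bash
python3 - <<'E'
from h import *
t=ctrl.snapshot("top");s=ctrl.snapshot("scene");w=ctrl.snapshot("wrist");o=ctrl.get_obs()
T=np.eye(4);T[:3,:3]=R.from_euler('xyz',o["orientation"],degrees=True).as_matrix();T[:3,3]=o["tool_pos"]
print((np.linalg.inv(T)@w["pose"]).round(3),w["K"][0],w["k1"])
for n,h,bt,bsn,z,sm in(("yellow",(15,38),(205,240,225,270),(368,140,388,156),.2,90),("red",(0,4),(294,220,312,238),(328,212,348,230),.131,130)):
    ct,nt=cen(mask(t,*h,sm,90,bt));cs,ns=cen(mask(s,*h,sm,90,bsn));print(n,ct,nt,cs,ns)
    if nt*ns:print(tri(t,ct,s,cs))
i=t["img"][205:325,195:350];j=s["img"][130:270,265:405]
cv2.imwrite("pics/z.png",np.hstack([cv2.resize(i[:,:,::-1],(450,348),interpolation=2),cv2.resize(j[:,:,::-1],(348,348),interpolation=2)]))
E
```

```text
[[-0.    -0.965 -0.263  0.071]
 [ 1.    -0.    -0.    -0.001]
 [-0.    -0.263  0.965 -0.158]
 [ 0.     0.     0.     1.   ]] [333.24840507   0.         322.97693679] -0.0015619731769428613
yellow [216.43181818 253.36363636] 44 [377.65306122 148.73469388] 49
(array([0.50628679, 0.14880625, 0.23255926]), np.float64(0.00015149453394140437))
red [303. 228.] 1 [338.04347826 220.73913043] 23
(array([ 0.58974411, -0.03966565,  0.1320018 ]), np.float64(0.00015971370351344435))
```

View pics/z.png

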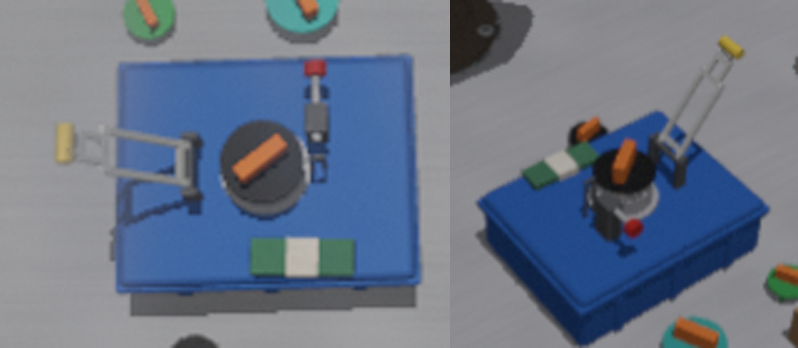

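The crop shows the bin level with the world axes. The hasp lies back at about 2.2 rad, the bar sits at about 0.6 rad, and the red tab is at (315,67). Next I move over the neck for a close look.

The rows are not in the units I measure in: shifts go in shares of 0.4 m and turns go in shares of 120 degrees. I convert before sending: 24 cm / 40 = 0.6, -23.2 cm / 40 = -0.58, -52 degrees / 120 = -0.4333.

Emit:
{"api": "send_rows", "payload": {"plan": [[[-0.0725, 0.075, -0.0113, 0, 0, -0.0542], [-0.145, 0.15, -0.0225, 0, 0, -0.1083], [-0.2175, 0.225, -0.0338, 0, 0, -0.1625], [-0.29, 0.3, -0.045, 0, 0, -0.2167], [-0.3625, 0.375, -0.0563, 0, 0, -0.2708], [-0.435, 0.45, -0.0675, 0, 0, -0.325], [-0.5075, 0.525, -0.0788, 0, 0, -0.3792], [-0.58, 0.6, -0.09, 0, 0, -0.4333]]], "fingers": 0.5}}

```text
clock: 1.02
tool_pos: [0.3817, -0.3115, 0.2628]
orientation: [-180.0, 0.0, -104.9]
force: [1.3, 0.3, -0.2]
opening: 0.0446
gripper_force: 0.0
```

In the tool's units: -33.6 cm / 40 = -0.84, -29.4 cm / 40 = -0.735, -52.6 degrees / 120 = -0.4383.

Emit:
{"api": "send_rows", "payload": {"plan": [[[-0.105, -0.0125, -0.0115, 0, 0, -0.055], [-0.21, -0.025, -0.023, 0, 0, -0.11], [-0.315, -0.0375, -0.035, 0, 0, -0.165], [-0.42, -0.05, -0.0463, 0, 0, -0.22], [-0.525, -0.0625, -0.0575, 0, 0, -0.275], [-0.63, -0.075, -0.07, 0, 0, -0.33], [-0.735, -0.0875, -0.08, 0, 0, -0.385], [-0.84, -0.0975, -0.0925, 0, 0, -0.4383]]]}}

```text
clock: 1.68
tool_pos: [0.5051, -0.0037, 0.2991]
orientation: [-179.9, -0.0, -52.3]
force: [0.9, -1.4, -0.7]
opening: 0.0441
gripper_force: 0.0
```

```bash
python3 - <<'E'
from h import *
w=ctrl.snapshot("wrist");o=ctrl.get_obs();print(o["tool_pos"],o["orientation"])
cv2.imwrite("pics/w1.png",w["img"][:,:,::-1])
E
```

```text
[0.50818491 0.0012052  0.29957678] [-1.79819565e+02 -4.15454589e-02 -5.16589056e+01]
```

View pics/w1.png

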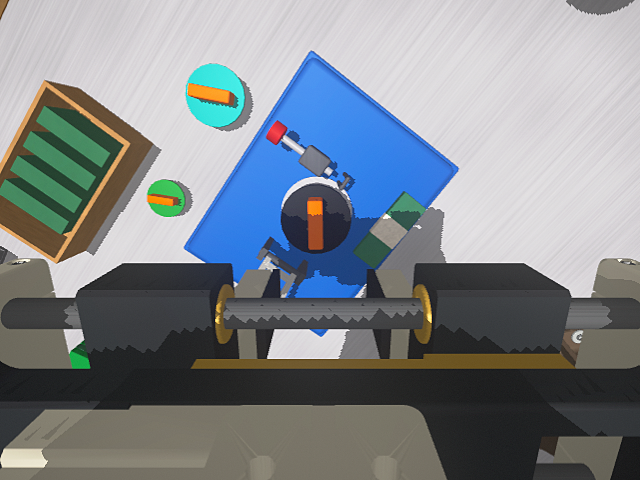

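The wrist view shows the bar at (315,223) on the dark flange. The red tab is at (276,132), the bin corners at (312,52), (457,168) and (186,248), and the hasp is partly hidden behind the gripper.

```bash
python3 - <<'E'
from h import *
s=ctrl.snapshot("wrist")
b=mask(s,100,130,120,60,(170,40,470,262))
h=cv2.approxPolyDP(cv2.convexHull(big(b)[0]),3,True)[:,0];print(h.tolist(),onz(s,h,.085).round(4).tolist())
m=mask(s,5,20,150,60,(300,190,330,260));c=big(m)[0]
print(cv2.minAreaRect(c),onz(s,cv2.boxPoints(cv2.minAreaRect(c)),.153).round(4).tolist())
m=mask(s,0,4,130,60,(262,115,292,150));ct,n=cen(m);print('tab',n,onz(s,ct,.131))
# flange: dark pixels
v=cv2.cvtColor(s["img"],cv2.COLOR_RGB2HSV)[:,:,2]
d=((v<75)*255).astype('uint8');k=np.zeros_like(d);k[182:262,275:357]=255
d&=k; d&=~mask(s,100,130,120,20); d|=mask(s,5,20,150,60)&k
d=cv2.morphologyEx(d,cv2.MORPH_OPEN,np.ones((9,9)))
c=cv2.convexHull(big(d)[0]);e=cv2.fitEllipse(c);print(e,onz(s,e[0],.127))
p=onz(s,c[:,0],.129);print(cv2.minEnclosingCircle((p[:,:2]*1000).astype('float32')))
E
```

```text
[[463, 167], [433, 206], [369, 261], [212, 261], [189, 246], [318, 49]] [[0.4164, -0.1309, 0.085], [0.4124, -0.0788, 0.085], [0.4265, 0.0163, 0.085], [0.5723, 0.1319, 0.085], [0.6037, 0.133, 0.085], [0.6133, -0.1241, 0.085]]
((320.9999694824219, 221.0), (51.99999237060547, 13.999998092651367), 90.0) [[0.5303, -0.0143, 0.153], [0.5203, -0.0223, 0.153], [0.4891, 0.0168, 0.153], [0.4996, 0.0251, 0.153]]
tab 11 [[ 0.59471314 -0.04056599  0.131     ]]
((321.59381103515625, 224.24224853515625), (49.37837600708008, 67.71943664550781), 89.93478393554688) [[0.50411271 0.00802786 0.127     ]]
((507.9814453125, 3.620128631591797), 34.8207893371582)
```

In the tool's units: 16.2 cm / 40 = 0.405, 15 cm / 40 = 0.375.

Emit:
{"api": "send_rows", "payload": {"plan": [[[0.0025, -0.0025, 0.1, 0, 0, 0], [0.0025, -0.0025, 0.2, 0, 0, 0], [0.0025, -0.0025, 0.3, 0, 0, 0], [0.0025, -0.0025, 0.375, 0, 0, 0], [0.0025, -0.0025, 0.405, 0, 0, 0], [0.0025, -0.0025, 0.405, 0, 0, 0], [0.0025, -0.0025, 0.405, 0, 0, 0]]], "fingers": 0.35}}

```text
clock: 2.37
tool_pos: [0.5061, -0.0063, 0.1364]
orientation: [179.9, 0.0, -52.6]
force: [-0.1, 0.1, 0.0]
opening: 0.0309
gripper_force: 0.0
```

```bash
python3 - <<'E'
from h import *
o=ctrl.get_obs();print(o["tool_pos"],o["orientation"],o["force"])
w=ctrl.snapshot("wrist")["img"][140:400,180:460,::-1];cv2.imwrite("pics/w2.png",cv2.resize(w,(560,520)))
E
```

```text
[ 0.50608663 -0.00630145  0.13643673] [ 1.79922282e+02  5.43046210e-03 -5.26111650e+01] [-0.07050514  0.11217807  0.04202102]
```

View pics/w2.png

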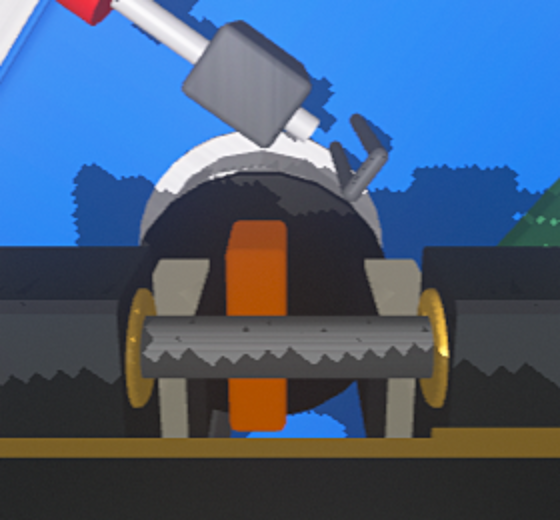

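The bar is left of the fingers' mid-line: bar centre at column 257, fingertips at 208 and 366. That agrees with the measured 8 mm offset, so I correct it and then close to a cage.

In the tool's units: -0.75 cm / 40 = -0.0188, -0.5 cm / 40 = -0.0125.

Emit:
{"api": "send_rows", "payload": {"plan": [[[-0.0125, -0.0188, 0, 0, 0, 0], [-0.0125, -0.0188, 0, 0, 0, 0], [-0.0125, -0.0188, 0, 0, 0, 0]]]}}

```text
clock: 2.67
tool_pos: [0.51, 0.0031, 0.1376]
orientation: [-179.9, -0.0, -52.6]
force: [0.6, -1.0, 0.2]
opening: 0.0305
gripper_force: 0.0
```

```bash
python3 - <<'E'
from h import *
o=ctrl.get_obs();print(o["tool_pos"],o["orientation"],o["force"])
s=ctrl.snapshot("wrist")
m=mask(s,5,20,150,60,(270,230,360,300));r=cv2.minAreaRect(big(m)[0]);print(r)
# fingertip edges on row at 280: greyish
print(s["img"][275,255:385].tolist()[::4])
m=mask(s,5,20,150,60,(270,230,360,380));y,x=np.nonzero(m);print(x.min(),x.max(),y.min(),y.max())
lo=[(x[y==yy].min()+x[y==yy].max())/2 for yy in (y.min()+12,y.max()-4)];print(lo,onz(s,[(lo[0],y.min()+12),(lo[1],y.max()-4)],.153))
E
```

```text
[0.50997039 0.00312742 0.13764507] [-1.79878547e+02 -3.78996064e-02 -5.25757392e+01] [ 0.55887067 -1.02796475  0.17517074]
((326.9999694824219, 268.5), (29.999996185302734, 56.99999237060547), 0.0)
[[33, 40, 56], [138, 133, 121], [136, 132, 120], [137, 133, 121], [137, 133, 121], [137, 133, 121], [138, 132, 120], [128, 123, 112], [42, 40, 45], [41, 37, 43], [42, 40, 45], [43, 38, 42], [42, 39, 42], [43, 39, 43], [63, 42, 38], [175, 81, 14], [177, 84, 14], [177, 83, 9], [178, 85, 17], [177, 82, 6], [176, 81, 8], [172, 79, 4], [34, 35, 39], [42, 35, 37], [41, 38, 38], [42, 36, 41], [43, 37, 42], [117, 114, 101], [137, 131, 118], [137, 131, 119], [137, 131, 118], [137, 131, 119], [138, 132, 119]]
270 359 240 368
[np.float64(326.5), np.float64(314.5)] [[ 0.5225949  -0.01750907  0.153     ]
 [ 0.49169938  0.03242985  0.153     ]]
```

In the tool's units: 0.1 cm / 40 = 0.0025, -19 degrees / 120 = -0.1583.

Emit:
{"api": "send_rows", "payload": {"plan": [[[0, 0.0025, 0, 0, 0, 0], [0, 0.0025, 0, 0, 0, 0], [0, 0.0025, 0, 0, 0, 0], [0, 0.0025, 0, 0, 0, -0.025], [0, 0.0025, 0, 0, 0, -0.0583], [0, 0.0025, 0, 0, 0, -0.0917], [0, 0.0025, 0, 0, 0, -0.125], [0, 0.0025, 0, 0, 0, -0.1583]]], "fingers": 0.19}}

```text
clock: 3.38
tool_pos: [0.5085, 0.0021, 0.1366]
orientation: [-180.0, -0.0, -33.4]
force: [0.6, 1.0, 0.3]
opening: 0.0167
gripper_force: 1.6
```

In the tool's units: -26 degrees / 120 = -0.2167.

Emit:
{"api": "send_rows", "payload": {"plan": [[[0, 0, 0, 0, 0, -0.0333], [0, 0, 0, 0, 0, -0.0667], [0, 0, 0, 0, 0, -0.1], [0, 0, 0, 0, 0, -0.1333], [0, 0, 0, 0, 0, -0.1667], [0, 0, 0, 0, 0, -0.1917], [0, 0, 0, 0, 0, -0.2167], [0, 0, 0, 0, 0, -0.2167]]]}}

```text
clock: 4.05
tool_pos: [0.5084, 0.0019, 0.1365]
orientation: [-180.0, -0.0, -7.5]
force: [0.2, -0.1, -0.2]
opening: 0.0164
gripper_force: 0.2
```

```bash
python3 - <<'E'
from h import *
o=ctrl.get_obs();print(o["tool_pos"],o["orientation"],o["force"],o["moment"],o["gripper_force"])
w=ctrl.snapshot("wrist")["img"][140:400,180:460,::-1]
s=ctrl.snapshot("scene")["img"][120:260,275:415,::-1]
cv2.imwrite("pics/w3.png",np.hstack([cv2.resize(w,(430,400)),cv2.resize(s,(370,400))]))
E
```

```text
[0.50840389 0.00190209 0.13652835] [-1.79992662e+02 -6.27539580e-03 -7.48105852e+00] [ 0.1829619  -0.05493466 -0.24422421] [-0.00880787  0.1144178   0.00376116] 0.15404515845148126
```

View pics/w3.png

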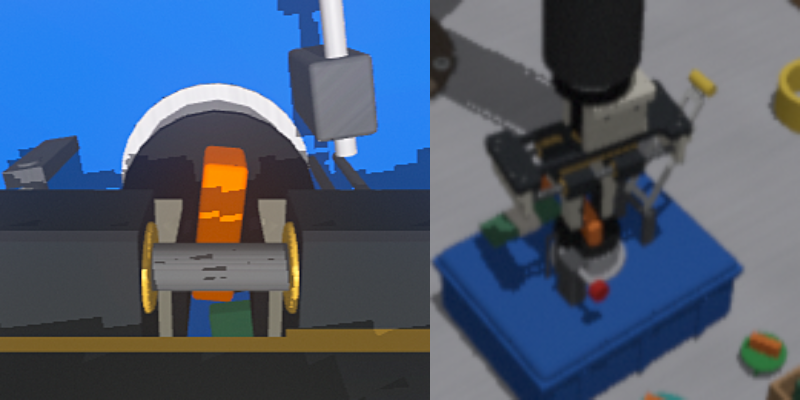

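The bar now lags the fingers by about 5° (yaw about 1.3), and its width has shrunk from 30 to 28 px, which fits the 9 mm drop. I lower the fingers 8 mm and turn forward.

In the tool's units: 0.8 cm / 40 = 0.02, 0.4 cm / 40 = 0.01, 28 degrees / 120 = 0.2333.

Emit:
{"api": "send_rows", "payload": {"plan": [[[0, 0, 0.01, 0, 0, 0], [0, 0, 0.02, 0, 0, 0], [0, 0, 0.02, 0, 0, 0.0333], [0, 0, 0.02, 0, 0, 0.0667], [0, 0, 0.02, 0, 0, 0.1083], [0, 0, 0.02, 0, 0, 0.15], [0, 0, 0.02, 0, 0, 0.1917], [0, 0, 0.02, 0, 0, 0.2333]]]}}

```text
clock: 4.82
tool_pos: [0.5083, 0.0019, 0.128]
orientation: [180.0, 0.0, -35.9]
force: [1.0, 0.9, -0.2]
opening: 0.0166
gripper_force: 0.8
```

In the tool's units: 34 degrees / 120 = 0.2833.

Emit:
{"api": "send_rows", "payload": {"plan": [[[0, 0, 0, 0, 0, 0.0417], [0, 0, 0, 0, 0, 0.0833], [0, 0, 0, 0, 0, 0.125], [0, 0, 0, 0, 0, 0.1667], [0, 0, 0, 0, 0, 0.2083], [0, 0, 0, 0, 0, 0.25], [0, 0, 0, 0, 0, 0.2833], [0, 0, 0, 0, 0, 0.2833]]]}}

```text
clock: 5.48
tool_pos: [0.5081, 0.0018, 0.128]
orientation: [180.0, 0.0, -69.8]
force: [0.9, -0.1, 0.2]
opening: 0.017
gripper_force: 0.2
```

In the tool's units: 27 degrees / 120 = 0.225.

Emit:
{"api": "send_rows", "payload": {"plan": [[[0, 0, 0, 0, 0, 0.0333], [0, 0, 0, 0, 0, 0.0667], [0, 0, 0, 0, 0, 0.1], [0, 0, 0, 0, 0, 0.1333], [0, 0, 0, 0, 0, 0.1667], [0, 0, 0, 0, 0, 0.2], [0, 0, 0, 0, 0, 0.225], [0, 0, 0, 0, 0, 0.225]]]}}

```text
clock: 6.15
tool_pos: [0.5083, 0.0022, 0.1282]
orientation: [180.0, 0.0, -96.6]
force: [0.6, 2.2, 0.3]
opening: 0.0168
gripper_force: 11.9
```

```bash
python3 - <<'E'
from h import *
o=ctrl.get_obs();print(o["tool_pos"],o["orientation"],o["force"],o["moment"],o["gripper_force"],o["joint_pos"])
w=ctrl.snapshot("wrist")["img"][140:400,180:460,::-1]
s=ctrl.snapshot("scene")["img"][120:260,275:415,::-1]
cv2.imwrite("pics/w4.png",np.hstack([cv2.resize(w,(430,400)),cv2.resize(s,(370,400))]))
E
```

```text
[0.50831196 0.00222033 0.12822334] [ 1.79991577e+02  1.94245543e-02 -9.66047053e+01] [0.56556214 2.18581938 0.34296545] [0.85897244 0.13671121 0.3214389 ] 11.867947988212109 [ 2.24013522e+01  1.00566082e+01 -2.78495582e+01 -2.67078987e-02
 -5.20917840e+01 -2.89896471e+01]
```

View pics/w4.png

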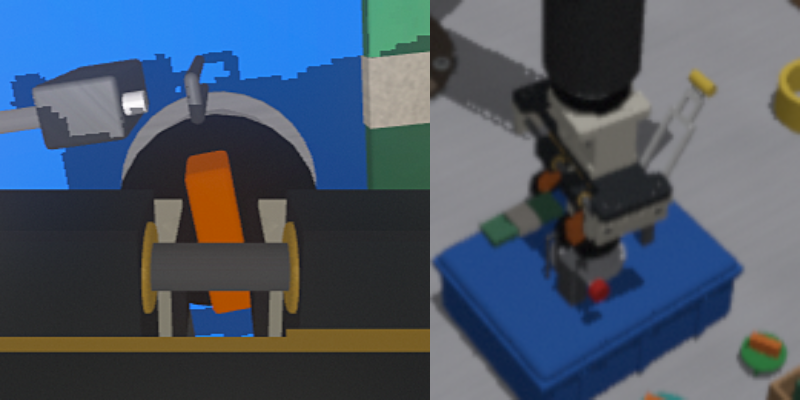

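The bar leans about 10° in the cage with 12 N on the pads, so its yaw is about that of the bin and the cap is against its home stop. I unload, open and rise.

In the tool's units: -15 cm / 40 = -0.375, -12 cm / 40 = -0.3, -7 degrees / 120 = -0.0583.

Emit:
{"api": "send_rows", "payload": {"plan": [[[0, 0, 0, 0, 0, -0.0417], [0, 0, 0, 0, 0, -0.0583], [0, 0, -0.1, 0, 0, -0.0583], [0, 0, -0.2, 0, 0, -0.0583], [0, 0, -0.3, 0, 0, -0.0583], [0, 0, -0.375, 0, 0, -0.0583], [0, 0, -0.375, 0, 0, -0.0583], [0, 0, -0.375, 0, 0, -0.0583]]], "fingers": 0.45}}

```text
clock: 6.92
tool_pos: [0.5091, 0.0019, 0.2805]
orientation: [-179.8, 0.1, -89.5]
force: [1.6, 0.5, -1.3]
opening: 0.0395
gripper_force: 0.0
```

```bash
python3 - <<'E'
from h import *
o=ctrl.get_obs();print(o["tool_pos"],o["orientation"],o["force"])
s=ctrl.snapshot("wrist")
m=mask(s,5,17,150,60,(260,170,390,300));c=big(m)[0];r=cv2.minAreaRect(c);print(r)
p=onz(s,cv2.boxPoints(r),.141);print(p.round(4).tolist())
for a,b in((0,1),(1,2)):
    d=p[b]-p[a];print(np.linalg.norm(d),np.degrees(np.arctan2(d[1],d[0])))
t=ctrl.snapshot("top");s2=ctrl.snapshot("scene")
ct,n=cen(mask(t,15,38,90,90,(205,240,228,270)));cs,n2=cen(mask(s2,15,38,90,90,(366,138,390,158)));print(n,n2,tri(t,ct,s2,cs) if n*n2 else 0)
E
```

```text
[0.50908662 0.00192172 0.28045771] [-1.79785048e+02  6.64326674e-02 -8.94923100e+01] [ 1.57012525  0.47780955 -1.3021222 ]
((323.27899169921875, 222.82835388183594), (53.32224655151367, 14.941948890686035), 84.95755004882812)
[[0.518, -0.0234, 0.141], [0.5046, -0.0247, 0.141], [0.4996, 0.0252, 0.141], [0.5135, 0.0266, 0.141]]
0.013409530878145485 -174.4103428305704
0.05015868069625488 95.75113051669693
69 48 (array([0.50510384, 0.14888012, 0.23172723]), np.float64(0.0013707799016416224))
```

```bash
python3 - <<'E'
from h import *
s=ctrl.snapshot("wrist");o=ctrl.get_obs();print(o["tool_pos"],o["orientation"])
m=mask(s,5,17,150,60,(260,170,390,300));ys=np.nonzero(m.any(1))[0];print(ys.min(),ys.max())
L=[];Rr=[]
for y in range(ys.min()+6,ys.max()-5):
    x=np.nonzero(m[y])[0];L.append((x.min()-.5,y));Rr.append((x.max()+.5,y))
def ang(pts,z):
    p=onz(s,pts,z)[:,:2];a=np.polyfit(p[:,1],p[:,0],1);return np.degrees(np.arctan(-a[0])),p.mean(0)
for e in(L,Rr):print(ang(e,.141))
b=cv2.morphologyEx(mask(s,95,135,100,20),cv2.MORPH_CLOSE,np.ones((5,5)))
c=big(b)[0];h=cv2.approxPolyDP(cv2.convexHull(c),3,True)[:,0];print(h.tolist());print(onz(s,h,.085).round(4).tolist())
w=s["img"][:,:,::-1].copy();cv2.imwrite("pics/w5.png",w[20:420,120:620])
E
```

```text
[0.50761606 0.00161695 0.27713661] [ 1.79859048e+02 -4.32925105e-02 -8.95723017e+01]
197 251
(np.float64(5.192531562035757), array([5.15764225e-01, 3.69453031e-04]))
(np.float64(5.479385540238613), array([5.02213605e-01, 2.77004132e-04]))
[[419, 79], [413, 247], [408, 284], [362, 297], [284, 297], [234, 283], [216, 85]]
[[0.4148, -0.1313, 0.085], [0.4074, 0.0389, 0.085], [0.4096, 0.0829, 0.085], [0.4613, 0.0993, 0.085], [0.5508, 0.0999, 0.085], [0.6071, 0.0829, 0.085], [0.6116, -0.1245, 0.085]]
```

View pics/w5.png

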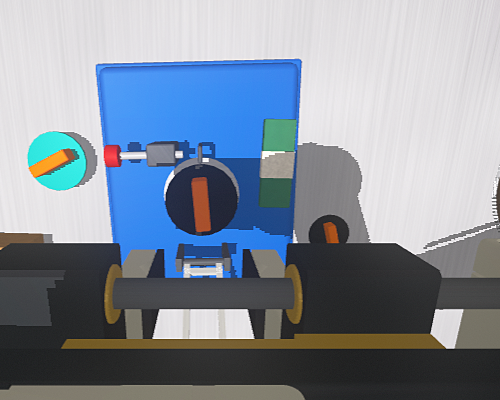

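The bar points along (200,205) in the crop, about 3° short of the bin's axis: I turned it back while releasing. I will re-tighten it and release by opening only.

In the tool's units: 15 cm / 40 = 0.375, 12 cm / 40 = 0.3, 4 degrees / 120 = 0.0333.

Emit:
{"api": "send_rows", "payload": {"plan": [[[0, 0, 0.1, 0, 0, 0.0167], [0, 0, 0.2, 0, 0, 0.0333], [0, 0, 0.3, 0, 0, 0.0333], [0, 0, 0.375, 0, 0, 0.0333], [0, 0, 0.375, 0, 0, 0.0333], [0, 0, 0.375, 0, 0, 0.0333]]]}}

```text
clock: 7.62
tool_pos: [0.5072, 0.0013, 0.1271]
orientation: [179.7, -0.1, -93.6]
force: [-0.3, 0.5, 1.5]
opening: 0.0392
gripper_force: 0.0
```

In the tool's units: 7 degrees / 120 = 0.0583.

Emit:
{"api": "send_rows", "payload": {"plan": [[[0, 0, 0, 0, 0, 0], [0, 0, 0, 0, 0, 0], [0, 0, 0, 0, 0, 0], [0, 0, 0, 0, 0, 0.0167], [0, 0, 0, 0, 0, 0.0333], [0, 0, 0, 0, 0, 0.05], [0, 0, 0, 0, 0, 0.0583], [0, 0, 0, 0, 0, 0.0583]]], "fingers": 0.19}}

```text
clock: 8.28
tool_pos: [0.5093, 0.0022, 0.13]
orientation: [-179.9, 0.1, -100.6]
force: [-0.7, 0.6, 5.0]
opening: 0.017
gripper_force: 25.7
```

In the tool's units: -15 cm / 40 = -0.375, -12 cm / 40 = -0.3, -13 degrees / 120 = -0.1083.

Emit:
{"api": "send_rows", "payload": {"plan": [[[0, 0, 0, 0, 0, 0], [0, 0, 0, 0, 0, 0], [0, 0, 0, 0, 0, 0], [0, 0, 0, 0, 0, 0], [0, 0, -0.1, 0, 0, 0], [0, 0, -0.2, 0, 0, -0.0333], [0, 0, -0.3, 0, 0, -0.075], [0, 0, -0.375, 0, 0, -0.1083]]], "fingers": 0.5}}

```text
clock: 8.95
tool_pos: [0.5088, 0.0017, 0.2818]
orientation: [-179.9, 0.0, -87.3]
force: [0.5, -0.2, 0.3]
opening: 0.0435
gripper_force: 0.0
```

```bash
python3 - <<'E'
from h import *
s=ctrl.snapshot("wrist");o=ctrl.get_obs();print(o["tool_pos"],o["orientation"])
m=mask(s,5,17,150,60,(260,170,390,300));ys=np.nonzero(m.any(1))[0];print(ys.min(),ys.max())
L=[];Rr=[]
for y in range(ys.min()+6,ys.max()-5):
    x=np.nonzero(m[y])[0];L.append((x.min()-.5,y));Rr.append((x.max()+.5,y))
for e in(L,Rr):
    p=onz(s,e,.141)[:,:2];a=np.polyfit(p[:,1],p[:,0],1);print(np.degrees(np.arctan(-a[0])),p.mean(0))
E
```

```text
[0.51130663 0.00179768 0.28745525] [-1.79410892e+02  2.26577775e-02 -8.70416870e+01]
197 249
5.379433422617634 [0.51556253 0.00095676]
5.092022813805776 [5.02126160e-01 3.30145484e-04]
```

The bar still reads about 5° after pushing hard on the stop. To separate camera bias from a real gap, I clamp it square at the bin's yaw and read the moment.

In the tool's units: 15 cm / 40 = 0.375, 12 cm / 40 = 0.3, 0.7 degrees / 120 = 0.0058.

Emit:
{"api": "send_rows", "payload": {"plan": [[[0, 0, 0.1, 0, 0, 0.0058], [0, 0, 0.2, 0, 0, 0.0058], [0, 0, 0.3, 0, 0, 0.0058], [0, 0, 0.375, 0, 0, 0.0058], [0, 0, 0.375, 0, 0, 0.0058], [0, 0, 0.375, 0, 0, 0.0058]]]}}

```text
clock: 9.5
tool_pos: [0.5076, 0.0014, 0.1277]
orientation: [179.8, -0.1, -88.3]
force: [-0.2, 0.3, 0.4]
opening: 0.0437
gripper_force: 0.0
```

Emit:
{"api": "send_rows", "payload": {"plan": [[[0, 0, 0, 0, 0, 0], [0, 0, 0, 0, 0, 0], [0, 0, 0, 0, 0, 0], [0, 0, 0, 0, 0, 0], [0, 0, 0, 0, 0, 0], [0, 0, 0, 0, 0, 0]]], "fingers": 0.1}}

```text
clock: 10.0
tool_pos: [0.509, 0.0021, 0.1294]
orientation: [-179.9, 0.0, -88.3]
force: [-0.3, 0.1, 3.3]
opening: 0.0138
gripper_force: 29.5
```

```bash
python3 - <<'E'
from h import *
s=ctrl.snapshot("wrist");o=ctrl.get_obs();print(o["tool_pos"],o["orientation"],o["force"],o["moment"],o["opening"],o["gripper_force"])
m=mask(s,5,17,150,60,(290,170,360,290));ys=np.nonzero(m.any(1))[0];print(ys.min(),ys.max())
L=[];Rr=[]
for y in range(ys.min()+14,ys.max()-5):
    x=np.nonzero(m[y])[0];L.append((x.min()-.5,y));Rr.append((x.max()+.5,y))
for e in(L,Rr):
    p=onz(s,e,.141)[:,:2];a=np.polyfit(p[:,1],p[:,0],1);print(np.degrees(np.arctan(-a[0])),p.mean(0))
E
```

```text
[0.5090054  0.00206706 0.12938624] [-1.79900812e+02  1.60512714e-02 -8.82737565e+01] [0.08936268 0.48243764 4.256945  ] [0.33946704 0.27357109 0.22586519] 0.01377236911190312 29.527734518051147
239 289
3.4518599712582634 [ 0.51652207 -0.01308735]
4.796657727228724 [ 0.5023703 -0.0135175]
```

Clamped square at 1.7°, the bar shows a 0.23 N·m resisting moment and the opening is flush at 13.8 mm. So the cap is against its stop and the camera reads a few degrees high. I open, rise and go over the handle.

In the tool's units: -15.5 cm / 40 = -0.3875, -12 cm / 40 = -0.3.

Emit:
{"api": "send_rows", "payload": {"plan": [[[0, 0, 0, 0, 0, 0], [0, 0, 0, 0, 0, 0], [0, 0, 0, 0, 0, 0], [0, 0, 0, 0, 0, 0], [0, 0, -0.1, 0, 0, 0], [0, 0, -0.2, 0, 0, 0], [0, 0, -0.3, 0, 0, 0], [0, 0, -0.3875, 0, 0, 0]]], "fingers": 0.62}}

```text
clock: 10.72
tool_pos: [0.5083, 0.0017, 0.286]
orientation: [-180.0, -0.0, -88.3]
force: [1.4, 0.0, -0.0]
opening: 0.0539
gripper_force: 0.0
```

In the tool's units: -14.6 cm / 40 = -0.365, -11 cm / 40 = -0.275.

Emit:
{"api": "send_rows", "payload": {"plan": [[[-0.0925, 0, 0, 0, 0, 0], [-0.185, -0.0025, 0, 0, 0, 0], [-0.275, -0.0025, 0, 0, 0, 0], [-0.365, -0.0025, 0, 0, 0, 0], [-0.365, -0.0025, 0, 0, 0, 0], [-0.365, -0.0025, 0, 0, 0, 0]]]}}

```text
clock: 11.22
tool_pos: [0.5047, 0.1495, 0.283]
orientation: [179.9, -0.0, -88.1]
force: [0.0, 0.9, 1.3]
opening: 0.0541
gripper_force: 0.0
```

```bash
python3 - <<'E'
from h import *
o=ctrl.get_obs();print(o["tool_pos"],o["orientation"],o["force"])
s=ctrl.snapshot("wrist");cv2.imwrite("pics/w6.png",s["img"][:,:,::-1])
E
```

```text
[0.5046828  0.14948416 0.28295177] [ 1.79945265e+02 -2.74103916e-02 -8.81445163e+01] [0.00286906 0.86178488 1.29083936]
```

View pics/w6.png

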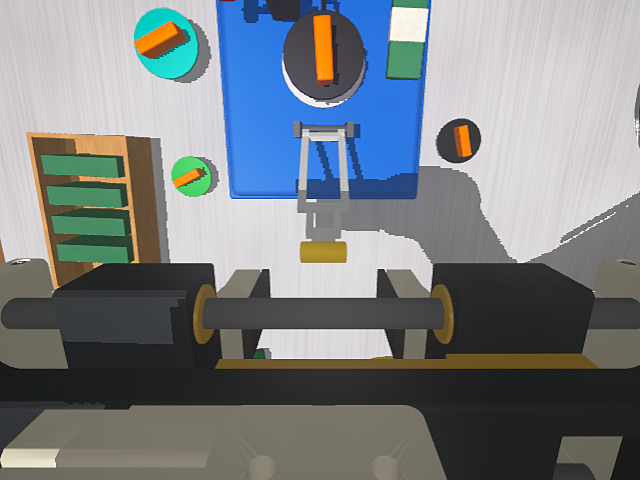

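The yellow handle is at (323,252), ahead of the fingers, and the cap bar is nearly parallel with the bin.

```bash
python3 - <<'E'
from h import *
s=ctrl.snapshot("wrist");o=ctrl.get_obs();print(o["tool_pos"])
m=mask(s,18,35,110,60,(295,235,355,270));c,n=cen(m);y,x=np.nonzero(m);print(c,n,x.min(),x.max(),y.min(),y.max())
for z in(.226,.232,.238):print(onz(s,c,z),onz(s,[(x.min(),c[1]),(x.max(),c[1])],z)[:,0])
# hinge ears / bin yaw from left, right edges: bar yaw and hasp direction
E
```

```text
[0.5048022  0.14769353 0.28317309]
[322.95213319 253.00936524] 961 300 346 243 263
[[0.50426671 0.14838712 0.226     ]] [0.51984753 0.48861893]
[[0.5043328  0.14639773 0.232     ]] [0.51947912 0.48912138]
[[0.50439889 0.14440835 0.238     ]] [0.51911072 0.48962384]
```

In the tool's units: 6.1 cm / 40 = 0.1525, 3 cm / 40 = 0.075.

Emit:
{"api": "send_rows", "payload": {"plan": [[[0, 0.0013, 0.075, 0, 0, 0], [0, 0.0013, 0.1525, 0, 0, 0], [0, 0.0013, 0.1525, 0, 0, 0], [0, 0.0013, 0.1525, 0, 0, 0]]]}}

```text
clock: 11.65
tool_pos: [0.504, 0.1463, 0.2219]
orientation: [179.9, -0.1, -88.4]
force: [-0.3, -0.0, 0.7]
opening: 0.0542
gripper_force: 0.0
```

Emit:
{"api": "send_rows", "payload": {"plan": [[[0, 0, 0, 0, 0, 0], [0, 0, 0, 0, 0, 0], [0, 0, 0, 0, 0, 0], [0, 0, 0, 0, 0, 0], [0, 0, 0, 0, 0, 0]]], "fingers": 0.25}}

```text
clock: 12.07
tool_pos: [0.5048, 0.1481, 0.2235]
orientation: [-179.9, 0.1, -88.3]
force: [-1.7, 0.5, 2.7]
opening: 0.0295
gripper_force: 30.0
```

In the tool's units: 16.8 cm / 40 = 0.42, -2.76 cm / 40 = -0.069.

Emit:
{"api": "send_rows", "payload": {"plan": [[[0.051, 0, -0.032, 0, 0, 0], [0.1068, 0, -0.0545, 0, 0, 0], [0.1655, 0, -0.067, 0, 0, 0], [0.2258, 0, -0.069, 0, 0, 0], [0.2853, 0, -0.0608, 0, 0, 0], [0.3425, 0, -0.042, 0, 0, 0], [0.3955, 0, -0.0138, 0, 0, 0], [0.42, 0, 0.0038, 0, 0, 0]]]}}

```text
clock: 12.73
tool_pos: [0.5099, -0.0217, 0.2213]
orientation: [-179.9, 0.0, -88.3]
force: [0.1, -0.0, 3.1]
opening: 0.0295
gripper_force: 30.0
```

In the tool's units: 11 cm / 40 = 0.275, 9.43 cm / 40 = 0.2358.

Emit:
{"api": "send_rows", "payload": {"plan": [[[0.0358, 0, 0.032, 0, 0, 0], [0.0665, 0, 0.069, 0, 0, 0], [0.092, 0, 0.1098, 0, 0, 0], [0.1118, 0, 0.1538, 0, 0, 0], [0.125, 0, 0.2, 0, 0, 0], [0.1305, 0, 0.2358, 0, 0, 0], [0.1325, 0, 0.275, 0, 0, 0], [0.1325, 0, 0.275, 0, 0, 0]]]}}

```text
clock: 13.4
tool_pos: [0.5115, -0.0739, 0.1103]
orientation: [180.0, -0.1, -88.3]
force: [2.4, -6.4, -1.0]
opening: 0.0298
gripper_force: 30.0
```

```bash
python3 - <<'E'
from h import *
o=ctrl.get_obs();print(o["tool_pos"],o["orientation"],o["force"],o["moment"],o["gripper_force"])
E
```

```text
[ 0.5114817  -0.07387859  0.11025745] [ 1.79972040e+02 -9.77116618e-02 -8.82803109e+01] [ 2.36422084 -6.42392141 -1.02301626] [-2.18111831 -1.04493466  0.00767856] 29.99946802854538
```

In the tool's units: 0.4 cm / 40 = 0.01, 0.2 cm / 40 = 0.005.

Emit:
{"api": "send_rows", "payload": {"plan": [[[0, 0, 0.005, 0, 0, 0], [0, 0, 0.01, 0, 0, 0], [0, 0, 0.01, 0, 0, 0]]]}}

```text
clock: 13.65
tool_pos: [0.5117, -0.0739, 0.1094]
orientation: [-179.9, -0.1, -88.2]
force: [-6.7, -4.7, 19.0]
opening: 0.0294
gripper_force: 30.0
```

A 19 N upward reaction: the hasp is down on its stop. I relieve it, open and rise.

In the tool's units: -11 cm / 40 = -0.275, -8 cm / 40 = -0.2.

Emit:
{"api": "send_rows", "payload": {"plan": [[[0, 0, -0.01, 0, 0, 0], [0, 0, -0.01, 0, 0, 0], [0, 0, -0.01, 0, 0, 0], [0, 0, -0.01, 0, 0, 0], [0, 0, -0.1, 0, 0, 0], [0, 0, -0.2, 0, 0, 0], [0, 0, -0.275, 0, 0, 0], [0, 0, -0.275, 0, 0, 0]]], "fingers": 0.48}}

```text
clock: 14.32
tool_pos: [0.5145, -0.0729, 0.2233]
orientation: [-179.5, -0.0, -88.2]
force: [2.1, -0.4, 0.1]
opening: 0.0418
gripper_force: 0.0
```

In the tool's units: -12.1 cm / 40 = -0.3025, -9 cm / 40 = -0.225.

Emit:
{"api": "send_rows", "payload": {"plan": [[[0, 0, 0, 0, 0, 0], [-0.02, -0.075, 0, 0, 0, 0], [-0.04, -0.15, 0, 0, 0, 0], [-0.0575, -0.225, 0, 0, 0, 0], [-0.0738, -0.3025, 0, 0, 0, 0], [-0.0738, -0.3025, 0, 0, 0, 0], [-0.0738, -0.3025, 0, 0, 0, 0]]], "fingers": 0}}

```text
clock: 14.9
tool_pos: [0.6313, -0.0395, 0.2137]
orientation: [179.7, -0.0, -88.3]
force: [-1.2, 0.7, 0.1]
opening: 0.003
gripper_force: 0.0
```

```bash
python3 - <<'E'
from h import *
o=ctrl.get_obs();print(o["tool_pos"],o["orientation"],o["force"])
t=ctrl.snapshot("scene");w=ctrl.snapshot("wrist")
for s,b in((t,(325,205,350,235)),):
    m=mask(s,0,5,130,60,b);print(cen(m),onz(s,cen(m)[0],.131))
cv2.imwrite("pics/w7.png",np.hstack([cv2.resize(w["img"][:,:,::-1],(480,360)),cv2.resize(t["img"][150:270,275:380,::-1],(315,360))]))
E
```

```text
[ 0.63127063 -0.03952976  0.21369727] [ 1.79726656e+02 -2.96629062e-02 -8.83029301e+01] [-1.2268112   0.68944513  0.14628686]
(array([338.08333333, 220.79166667]), 24) [[ 0.58923933 -0.03904343  0.131     ]]
```

View pics/w7.png

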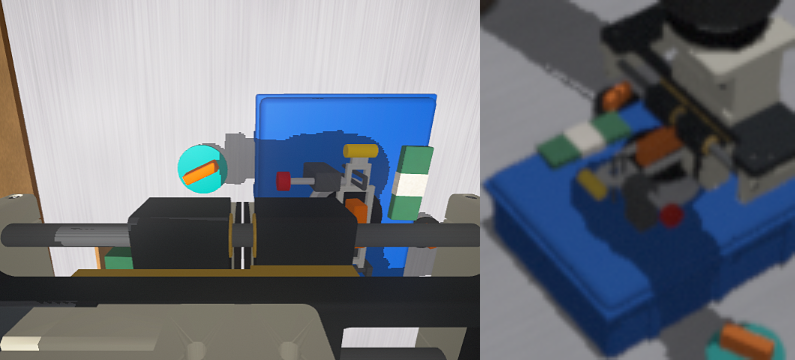

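The hasp lies over the staple, with the handle at (360,150), and the red tab at (284,181) is still out. I lower the shut fingers outside the tab and push.

In the tool's units: 9.5 cm / 40 = 0.2375, 7 cm / 40 = 0.175.

Emit:
{"api": "send_rows", "payload": {"plan": [[[0, 0, 0.0875, 0, 0, 0], [0, 0, 0.175, 0, 0, 0], [0, 0, 0.2375, 0, 0, 0], [0, 0, 0.2375, 0, 0, 0], [0, 0, 0.2375, 0, 0, 0]]]}}

```text
clock: 15.42
tool_pos: [0.6298, -0.0405, 0.1216]
orientation: [179.8, -0.0, -88.3]
force: [0.5, 0.2, 2.1]
opening: 0.0004
gripper_force: 0.0
```

In the tool's units: 3.5 cm / 40 = 0.0875, 2.1 cm / 40 = 0.0525.

Emit:
{"api": "send_rows", "payload": {"plan": [[[0, 0.015, 0, 0, 0, 0], [0, 0.0275, 0, 0, 0, 0], [0, 0.04, 0, 0, 0, 0], [0, 0.0525, 0, 0, 0, 0], [0, 0.065, 0, 0, 0, 0], [0, 0.075, 0, 0, 0, 0], [0, 0.0825, 0, 0, 0, 0], [0, 0.0875, 0, 0, 0, 0]]]}}

```text
clock: 16.08
tool_pos: [0.5962, -0.0409, 0.1225]
orientation: [-179.9, 0.0, -88.3]
force: [2.2, -0.5, 0.9]
opening: 0.0005
gripper_force: 1.1
```

In the tool's units: 0.9 cm / 40 = 0.0225, 0.75 cm / 40 = 0.0188.

Emit:
{"api": "send_rows", "payload": {"plan": [[[0, 0.005, 0, 0, 0, 0], [0, 0.01, 0, 0, 0, 0], [0, 0.015, 0, 0, 0, 0], [0, 0.0188, 0, 0, 0, 0], [0, 0.0225, 0, 0, 0, 0], [0, 0.0225, 0, 0, 0, 0]]]}}

```text
clock: 16.58
tool_pos: [0.5868, -0.0413, 0.1219]
orientation: [180.0, 0.0, -88.3]
force: [1.0, -0.5, 2.2]
opening: 0.0003
gripper_force: 0.7
```

Emit:
{"api": "send_rows", "payload": {"plan": [[[0, 0.005, 0, 0, 0, 0], [0, 0.01, 0, 0, 0, 0], [0, 0.0125, 0, 0, 0, 0], [0, 0.0125, 0, 0, 0, 0]]]}}

```text
clock: 16.92
tool_pos: [0.5865, -0.0411, 0.1225]
orientation: [-179.5, 0.0, -88.3]
force: [16.2, -3.4, -9.5]
opening: 0.0002
gripper_force: 7.9
```

A hard stop at the expected place, 16 N. I back off, rise and check.

In the tool's units: -18 cm / 40 = -0.45, -16 cm / 40 = -0.4.

Emit:
{"api": "send_rows", "payload": {"plan": [[[0, -0.025, 0, 0, 0, 0], [0, -0.0625, 0, 0, 0, 0], [0, -0.0625, -0.1, 0, 0, 0], [0, -0.0625, -0.2, 0, 0, 0], [0, -0.0625, -0.3, 0, 0, 0], [0, -0.0625, -0.4, 0, 0, 0], [0.1, -0.0625, -0.45, 0, 0, 0], [0.2, -0.0625, -0.45, 0, 0, 0]]]}}

```text
clock: 17.58
tool_pos: [0.611, -0.1189, 0.3075]
orientation: [-179.6, -0.0, -88.1]
force: [1.9, 0.3, 0.2]
opening: 0.0004
gripper_force: 0.0
```

In the tool's units: 10 cm / 40 = 0.25, 8 cm / 40 = 0.2.

Emit:
{"api": "send_rows", "payload": {"plan": [[[0.1, 0, 0, 0, 0, 0], [0.2, 0, 0, 0, 0, 0], [0.25, 0, 0, 0, 0, 0], [0.25, 0, 0, 0, 0, 0], [0.25, 0, 0, 0, 0, 0]]]}}

```text
clock: 18.0
tool_pos: [0.6114, -0.2208, 0.3006]
orientation: [179.8, 0.0, -88.5]
force: [0.2, 0.4, -0.3]
opening: 0.0007
gripper_force: 0.0
```

```bash
python3 - <<'E'
from h import *
t=ctrl.snapshot("scene");s=ctrl.snapshot("top");o=ctrl.get_obs();print(o["tool_pos"],o["force"])
for n,h,bs,bt,z,sm in(("tab",(0,5),(315,195,345,235),(290,220,312,255),.131,130),("handle",(18,38),(295,195,340,235),(305,245,330,270),.1215,90),("bar",(6,17),(322,180,350,215),(270,245,300,280),.141,140)):
    a,na=cen(mask(t,*h,sm,60,bs));b,nb=cen(mask(s,*h,sm,60,bt));print(n,na,nb,onz(t,a,z),onz(s,b,z))
    if na*nb: print(tri(t,a,s,b))
cv2.imwrite("pics/f.png",np.hstack([cv2.resize(s["img"][205:325,220:350,::-1],(400,370)),cv2.resize(t["img"][150:280,265:405,::-1],(398,370))]))
E
```

```text
[ 0.61192437 -0.21916742  0.30127785] [-0.57422467 -0.22390629 -0.08848671]
tab 42 5 [[ 0.56444609 -0.04067339  0.131     ]] [[ 0.56595175 -0.04639886  0.131     ]]
(array([ 0.56626756, -0.04462158,  0.13438165]), np.float64(0.004293387952253272))
handle 49 52 [[ 0.51320831 -0.07120604  0.1215    ]] [[ 0.51080392 -0.0716057   0.1215    ]]
(array([ 0.51145621, -0.07094533,  0.11971405]), np.float64(0.001464743365342805))
bar 150 0 [[ 0.51490911 -0.00203917  0.141     ]] [[nan nan nan]]h.py:26: RuntimeWarning: Mean of empty slice.
  y,x=np.nonzero(m);return np.array([x.mean(),y.mean()]),len(x)
  ret = ret.dtype.type(ret / rcount)
```

View pics/f.png

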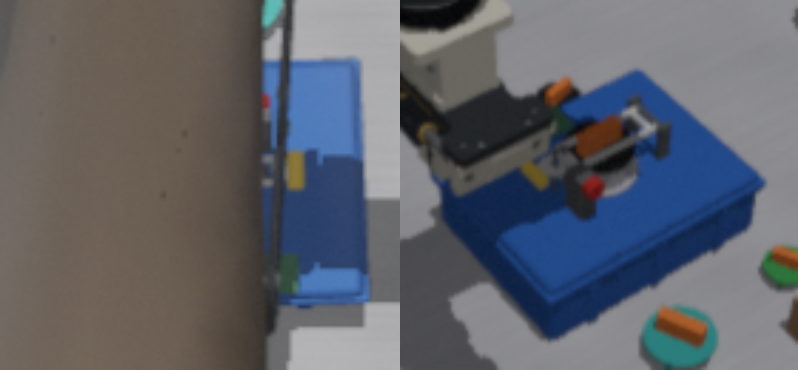

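The final view shows the hasp level around the bar, its handle measured at z ≈ 0.120 m, and the red tab against the guide block at (592,187). Handing in.

```bash
python3 -c "
from plant import ctrl
print(ctrl.close_job())"
```

```text
the job is handed in; nothing more can be done
None
```

I backed the cap until it dropped and turned it forward to its stop, closed the hasp flat over the staple, pushed the pin in to its stop, and handed the job in after about 18 s; the bar's camera angle read about 3° off the bin axis even at that stop, which I took as camera error.

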